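# Bleed down the pellet press

### The job

The pellet press is still pumped up with the die standing on its raised ram. Crack its T-bar release valve open a fraction of a turn (anticlockwise from above) so that the ram creeps down, never faster than about a centimetre a second, until it is fully down, then turn the valve shut again hand-tight without forcing it. Leave the die standing on the ram and everything else on the bench where it is.

Things in the scene. Friction and masses are not known exactly. Their poses are not given: they have to be found in the camera images.
- press: hand-pumped laboratory pellet press, fixed, 300 deep x 200 wide x 320 high; origin on the bench below the ram's axis, z up, -x towards its front, -y to the side of the release valve, +y to that of the pump. In front the grey pump and valve block: x -190 to -65, y -100 to 100, top at z 85, with a gauge in its front face; behind it the pale ram housing: x -70 to 95, y -100 to 100, top at z 105
- crosshead (a point): centre of the press's crosshead, 256 above the bench over the ram: 90 in press x, 200 in press y, 42 thick, with a handwheel of 114 dia above it (top at z 320), on two columns of 28 dia at press y +74 and -74. Not to be used
- pump_grip (a point): upper end of the press's fixed pump lever (24 dia), at press x -16, y 166, z 260; it runs straight from here down to the pump at press x -125, y 58, z 142 on the front block. Not to be used
- ram (a joint): height of the ram above its lowest position, m: 0.021 to 0.022 at the start, 0 fully down. Its platen is 66 dia, 10 thick. It stands still while the valve is shut; once the valve is cracked, it sinks by its own weight at a steady speed, about 0.7 mm/s more for every 0.01 rad of further opening
- ram_top (a point): centre of the ram's top face, on which the die stands; 149 above the bench at the start, 128 when fully down
- valve (a joint): angle of the release valve, rad; 0 as left at the start, growing anticlockwise from above (opening). At 0 it is shut, how tightly is not known: the ram begins to sink somewhere between 0.05 and 0.5. Clockwise it comes up on its seat somewhere between -0.1 and -0.45, and is hand-tight about 0.1 further. It stays where it is left, but springs back by up to 0.15 from hand-tight
- valve_axis (a point): centre of the valve's T-bar on its vertical turning axis, at press x -140, y -50, z 132. The bar is level, round, 12 dia, 100 between the centres of its end balls (16 dia), on a spindle of 12 dia that comes out of a brass nut (34 dia, top at z 101). At valve angle 0 it points along press x
- bar_front (a point): centre of the T-bar's front end ball, 50 from the axis towards press -x at valve angle 0; it moves with the bar. A push here of 1 to 5 N opens; closing takes 4 N, rising to 9 N at the seat, then steeply: 12 to 18 N (0.6 to 0.9 N m) is hand-tight, 14 N is just right, more than 20 N bruises the seat
- needle: the valve's needle, inside the block and not to be seen; the force on it is the pressure on its seat: 13 to 18 N at the start, 35 to 80 N while being turned hand-tight, some 20 to 24 N left after the spring-back
- die: steel pellet die, standing loose on the ram, 54 dia at its foot, 54 high, origin at the centre of its underside, 0.5 kg
- spacer: bystander: loose steel ring, 60 dia, 16 high, on the bench in front of the press
- amber: bystander: brown glass bottle, 60 dia, 125 high, on the bench at the press's +y side
- beaker: bystander: glass beaker, 60 dia, 80 high, on the pan of the balance
- mortar: bystander: white porcelain mortar bowl, 96 dia, 55 high, on the bench
- jar: bystander: white plastic jar, 56 dia, 62 high, on the bench
- dish: bystander: clear shallow dish, 68 dia, 16 high, on the bench
- spatula: bystander: steel spatula, 170 long, lying on the bench

How it is judged:
By the outcome, as a careful person would: the job done as asked, in the order asked, and still so for the second after the job is handed in, with the robot touching nothing.
It also fails if it takes over 69 s, if anything falls off the work surface, if the arm or the gripper's body presses on something with over 40 N, if the wrist force passes 120 N, or if a joint passes its speed limit or range.

### The arm

A 7-joint arm with a two-finger parallel gripper is mounted at the origin on the work surface. World frame = base frame: x ahead of the robot, y to its left, z up, the work surface at z = 0. Lengths are in m, angles in rad, forces in N, time in s.
With the tool pointing down it reaches from about 0.4 to 0.9 m from the base axis. Payload 5.5 kg.
Tool frame: the origin (TCP) lies at the very end of the fingers, on their centre line; the grasp point (between the pads) lies 19 mm behind it (r.grip_depth is the distance from the TCP to the grasp point, in m); z points along the fingers, y is the line along which they close (so a half turn about z gives the same grasp; the last joint's range is limited). The gripper opens to 85 mm and grips with 20 to 120 N. Pads are 22 mm wide; open, the fingers measure 114 mm over their backs; the gripper's body (76 mm by 85 mm) begins 54 mm behind the grasp point. The pads swing forward as they close: fully open they stand 13 mm farther back than shut.
Start: joints at [1.519, 0.501, -0.427, 1.55, 0.221, 1.138, -0.21], TCP at [0.201, -0.618, 0.206] pointing down, gripper open.
Joint ranges: [-2.88, 2.88], [-0.31, 2.03], [-1.54, 1.56], [0.2, 2.42], [-1.41, 4.55], [0.19, 2.02], [-2.57, 2.57]. Speed limits (rad/s): [2.57, 2.57, 3.14, 3.14, 3.14, 3.14, 3.14].

### API

Orientations are given as a unit quaternion [x, y, z, w].
In Python, from cell import r gives the robot as it stands.
- The arm moves only by the tool jog_arm, never from a script. Its argument "commands" is a list of rows, each a list of 3 entries, a list of its own where there are three numbers: the shift along the tool's x, y, z in mm, then the turn, a rotation vector about the tool's x, y, z in rad, then the finger opening in mm, from 0 to 85.4. A call has 1 to 5 rows; each row shifts and turns the commanded pose from where the row before left it, along the tool's axes as they then stand; what a row does not reach is not made up. A row lasts 1/8 s, in which the tool goes at most 62.5 mm and 10.7 degrees, less where a joint would pass 70% of its speed; a pose out of reach is approached as far as the arm can. A call is refused whole if a number of a shift passes 62.5 or a number of a turn 0.188, either way. A call with a gripper value outside its range is refused whole. The fingers move at their own pace and stop on an object; "force" is the grip in N (left out, the last holds). Time passes only in rows, so rows that do not move let the fingers close. It gives the time, the measured TCP pose, the force, the opening and the grip force at its end, in the units of the state.
- r.read_state(): the state, without advancing time (a new reading comes with each control period).
- r.capture(name): name is "scene" or "top" or "wrist"; returns a dict with "color" (400x640x3 uint8, blue, green, red), "K" (3x3 intrinsics, pixels), "D" ([k1, k2, p1, p2, k3] as OpenCV has them; the pictures are not rectified), "rvec" (rotation vector, rad) and "tvec" (3), from world to camera coordinates, as OpenCV has them. Camera axes: x right, y down, z forward; pixel columns grow to the right and rows downward; lengths in m; the calibration is good to about 2 mm. A picture is of the moment at which its call begins. There is no depth.
- r.sign_off(): hands the job in; it is judged then, once.
Trained networks look in a picture, given as the dict that the camera call returned (one of the last four; its "shot" number tells which), for a name from the list of things; names that differ only in an ending like _2 or _b are one class to them, and where a whole thing is asked for, a point or a joint stands for the part that bears it (a point fixed in the world has none). Each returns a list of dicts, best first, with "p" (0 to 1); they miss things now and then, are a little off and sometimes report something else, mostly with a low value. They report only what shows in the picture. A call takes as long as a camera call.
- r.look_for(picture, thing): "box" ([left, top, right, bottom] in pixels, round what is visible of it).
- r.spot_point(picture, thing): "centre" ([column, row] in pixels: a listed point, or the origin of a listed thing).
The state is a dict: "time": time; "q": joint angles; "joint_vel": joint speeds; "effort": joint torques, N m; "ee_pos": TCP position; "tcp_rot": TCP orientation; "force": force on the tool from outside, world axes, zero at the start; "torque": the same for the moment, N m; "grip_width": finger opening in m; "grasp_force": force on a finger pad.
Only numpy, scipy, OpenCV 4.12 (cv2) and the standard library are available. Lean on these libraries where they do the work, as an engineer would, in place of code of your own. Each camera call takes 0.05 s, during which the arm holds its last target. There are 200 camera calls.

## Working session

There is one attempt and no reset: what is moved stays moved. The work goes in short steps, Python scripts to look and compute and a tool call to move; the robot and the scene stay as the last step left them, time stands still between calls to the robot, and variables do not carry over. Pictures are saved under pics/ and viewed, at most 10 in all, crops included, and the job is handed in when it is done.

Besides the shell and the picture viewer there is one more tool, called after "Request:" as name(argument=value, ...) on one line, values as JSON. jog_arm: Moves the arm, as the interface text tells. Its arguments: {"type":"object","properties":{"commands":{"type":"array","items":{"type":"array"}},"force":{"type":"number"}},"required":["commands"]}

```bash
mkdir -p pics; ls; cat > h.py <<'E'
from cell import r
import numpy as np, cv2
from scipy.spatial.transform import Rotation as R
def ray(p,uv):
    n=cv2.undistortPoints(np.array([[uv]],float),np.array(p["K"]),np.array(p["D"]))[0,0]
    Rm=cv2.Rodrigues(np.array(p["rvec"]))[0]; t=np.array(p["tvec"]).ravel()
    return -Rm.T@t, Rm.T@np.array([n[0],n[1],1.])
def atz(p,uv,z):
    c,d=ray(p,uv); return c+d*(z-c[2])/d[2]
def tri(rs):
    A=0;b=0
    for c,d in rs:
        d=d/np.linalg.norm(d);P=np.eye(3)-np.outer(d,d);A=A+P;b=b+P@c
    return np.linalg.solve(A,b)
def proj(p,X):
    return cv2.projectPoints(np.array([X],float),np.array(p["rvec"]),np.array(p["tvec"]),np.array(p["K"]),np.array(p["D"]))[0].ravel()
E
python3 - <<'E'
from h import *
np.set_printoptions(precision=4,suppress=True)
ps={n:r.capture(n) for n in("scene","top")}
for n,p in ps.items(): cv2.imwrite(f"pics/{n}0.png",p["color"])
Z=dict(valve_axis=.132,bar_front=.132,ram_top=.149,crosshead=.256,pump_grip=.26,press=0,die=.149)
for t,z in Z.items():
    rs=[]
    for n,p in ps.items():
        o=r.spot_point(p,t)
        if o: print(t,n,o[0]["p"],o[0]["centre"],atz(p,o[0]["centre"],z)); rs.append(ray(p,o[0]["centre"]))
    if len(rs)==2: print("  tri",tri(rs))
s=r.read_state();print(s["time"],s["ee_pos"],s["tcp_rot"],s["force"])
E
```

```text
pics
valve_axis scene 0.67 [342.0, 214.7] [0.594  0.0164 0.132 ]
valve_axis top 0.51 [335.3, 169.0] [0.5937 0.0112 0.132 ]
  tri [0.5925 0.0114 0.142 ]
bar_front scene 0.71 [332.5, 226.8] [ 0.5582 -0.0208  0.132 ]
bar_front top 0.52 [344.8, 179.1] [ 0.56   -0.0184  0.132 ]
  tri [ 0.5596 -0.0186  0.1275]
ram_top scene 0.38 [367.3, 179.2] [0.6932 0.1228 0.149 ]
crosshead scene 0.63 [368.7, 161.0] [0.6869 0.1221 0.256 ]
crosshead top 0.7 [294.6, 130.6] [0.6956 0.1321 0.256 ]
  tri [0.6949 0.1331 0.2399]
pump_grip scene 0.6 [280.9, 116.7] [0.443  0.3235 0.26  ]
pump_grip top 0.89 [252.8, 167.0] [0.5884 0.259  0.26  ]
  tri [0.5025 0.2223 0.41  ]
press scene 0.89 [359.5, 200.8] [0.6808 0.1273 0.    ]
press top 0.68 [298.2, 149.2] [0.6869 0.1367 0.    ]
  tri [ 0.6873  0.1376 -0.0189]
die scene 0.47 [365.2, 180.3] [0.6858 0.1197 0.149 ]
0.8 [ 0.2013 -0.618   0.2055] [0.9876 0.1568 0.     0.    ] [ 0.2029 -0.4544 -0.2051]
```

```bash
python3 -c "
import cv2
a=cv2.imread('pics/scene0.png')[80:330,200:500];b=cv2.imread('pics/top0.png')[60:310,180:480]
cv2.imwrite('pics/sc.png',cv2.resize(a,(720,600),interpolation=2));cv2.imwrite('pics/tc.png',cv2.resize(b,(720,600),interpolation=2))"
```

```text
(no output)
```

View pics/sc.png

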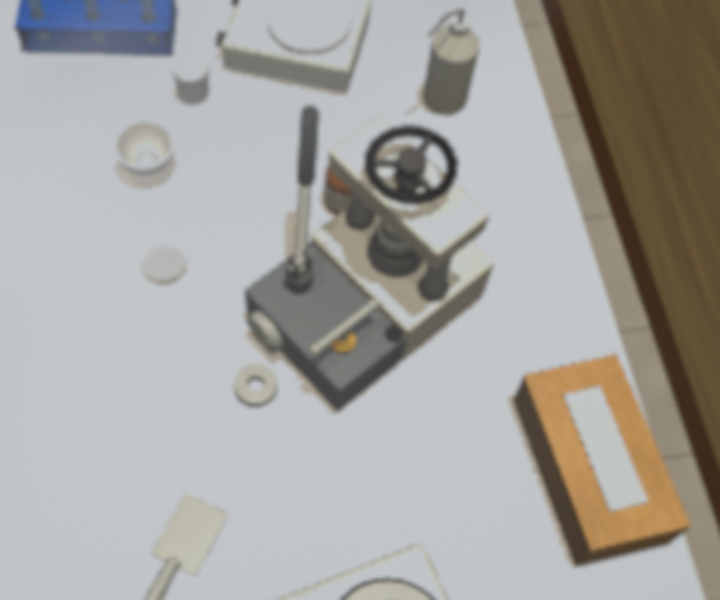

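View pics/tc.png

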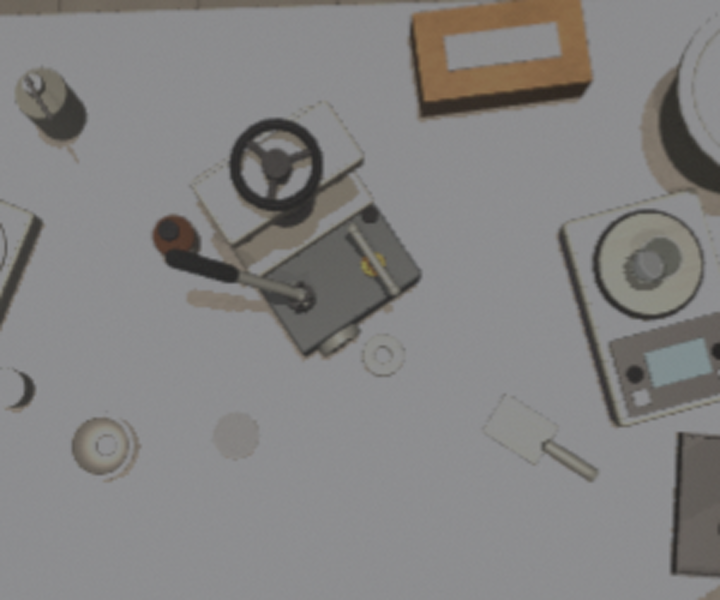

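The scene crop shows the press at mid-picture, with its T-bar from about (315,350) to (378,303) and the die under the crosshead at about (395,255). The top crop shows the bar from about (352,228) to (397,293). Next I'll get the press yaw from both.

```bash
python3 - <<'E'
from h import *
np.set_printoptions(precision=4,suppress=True)
t=r.capture("top");s=r.capture("scene")
f=lambda x,y:(180+x/2.4,60+y/2.4)
g=lambda x,y:(200+x/2.4,80+y/2.4)
for n,(p,a,b) in dict(top=(t,f(352,228),f(397,293)),scene=(s,g(378,303),g(315,350))).items():
    A,B=atz(p,a,.132),atz(p,b,.132);d=A-B;print(n,A,B,(A+B)/2,np.linalg.norm(d),np.degrees(np.arctan2(d[1],d[0])))
A,B=atz(t,f(312,355),.085),atz(t,f(420,275),.085);d=A-B;print("front edge",A,B,np.linalg.norm(d),np.degrees(np.arctan2(d[1],d[0]))-90)
A,B=atz(t,f(270,250),.27),atz(t,f(270,250),.27)
for nm,xy in dict(balance=(650,260),big=(720,100),box=(500,50),press=(300,230),gauge=(340,340)).items(): print(nm,atz(t,f(*xy),.1))
for th in("beaker","jar","dish","spacer"):
    o=r.look_for(t,th); print(th,o[0]["p"] if o else None, atz(t,(np.array(o[0]["box"][:2])+o[0]["box"][2:])/2,.08) if o else '')
print(r.read_state()["q"])
E
```

```text
top [0.6403 0.0378 0.132 ] [ 0.5503 -0.02    0.132 ] [0.5953 0.0089 0.132 ] 0.10692578488598178 32.713335812991374
scene [0.6473 0.0391 0.132 ] [ 0.5549 -0.017   0.132 ] [0.6011 0.0111 0.132 ] 0.10803639689179917 31.252913752866867
front edge [0.4735 0.0977 0.085 ] [ 0.58   -0.0544  0.085 ] 0.18561998442088923 34.99439069045688
balance [ 0.5895 -0.369   0.1   ]
big [ 0.8106 -0.4779  0.1   ]
box [ 0.8908 -0.1757  0.1   ]
press [0.6452 0.1093 0.1   ]
gauge [0.4919 0.0585 0.1   ]
beaker 0.62 [ 0.5848 -0.3832  0.08  ]
jar 0.66 [0.652  0.1093 0.08  ]
dish 0.83 [0.3717 0.2068 0.08  ]
spacer 0.73 [ 0.4621 -0.004   0.08  ]
[ 1.5192  0.5009 -0.427   1.5504  0.2208  1.1383 -0.2103]
```

Request:
jog_arm(commands=[[[45,-40,-10],[0,0,0],40],[[45,-40,-10],[0,0,0],40],[[45,-40,-10],[0,0,0],40],[[45,-40,-10],[0,0,0],40],[[45,-40,-10],[0,0,0],40]])

```text
time: 1.72
ee_pos: [0.3542, -0.3565, 0.2562]
tcp_rot: [0.988, 0.157, 0.0, 0.0]
force: [1.3, -1.0, -0.0]
grip_width: 0.04
grasp_force: 0.0
```

Request:
jog_arm(commands=[[[45,-40,0],[0,0,0],40],[[45,-40,0],[0,0,0],40],[[45,-40,0],[0,0,0],40],[[45,-40,0],[0,0,0],40],[[45,-40,0],[0,0,0],40]])

```text
time: 2.35
ee_pos: [0.5062, -0.0969, 0.256]
tcp_rot: [0.988, 0.156, 0.0, 0.001]
force: [1.4, -0.6, -0.2]
grip_width: 0.0405
grasp_force: 0.0
```

Request:
jog_arm(commands=[[[45,-40,0],[0,0,0],40],[[0,0,0],[0,0,-0.13],40],[[0,0,0],[0,0,-0.13],40],[[0,0,0],[0,0,0],40],[[0,0,0],[0,0,0],40]])

```text
time: 2.98
ee_pos: [0.5357, -0.0467, 0.2556]
tcp_rot: [0.959, 0.282, 0.0, 0.0]
force: [-0.3, 0.5, -0.0]
grip_width: 0.04
grasp_force: 0.0
```

```bash
python3 - <<'E'
from h import *
np.set_printoptions(precision=4,suppress=True)
w=r.capture("wrist");s=r.capture("scene")
c=s["color"][130:210,300:420]
cv2.imwrite("pics/w1.png",np.vstack([cv2.resize(w["color"],(560,350)),cv2.resize(c,(360,240),interpolation=2)]) if 0 else w["color"])
cv2.imwrite("pics/s1.png",cv2.resize(c,(720,480),interpolation=2))
for t,z in dict(valve_axis=.132,bar_front=.132,die=.149,ram_top=.149).items():
    for o in r.spot_point(w,t)[:2]: print(t,o["p"],o["centre"],atz(w,o["centre"],z))
for t in("die","ram","ram_top","valve"):
    for p in(w,s):
        o=r.look_for(p,t); print(t,o[:1])
E
```

```text
valve_axis 0.93 [302.6, 95.2] [0.5945 0.0104 0.132 ]
bar_front 0.6 [306.0, 153.6] [ 0.552  -0.0199  0.132 ]
die 0.5 [269.0, 182.0] [ 0.5147 -0.0048  0.149 ]
die []
die [{'box': [358.5, 173.5, 370.8, 183.7], 'p': 0.64}]
ram [{'box': [293.6, 27.4, 313.5, 161.7], 'p': 0.52}]
ram [{'box': [359.5, 184.7, 373.6, 191.8], 'p': 0.62}]
ram_top []
ram_top [{'box': [356.9, 186.1, 370.9, 191.2], 'p': 0.6}]
valve [{'box': [293.9, 26.9, 310.1, 161.1], 'p': 0.73}]
valve [{'box': [331.1, 207.3, 356.1, 227.0], 'p': 0.62}]
```

View pics/w1.png

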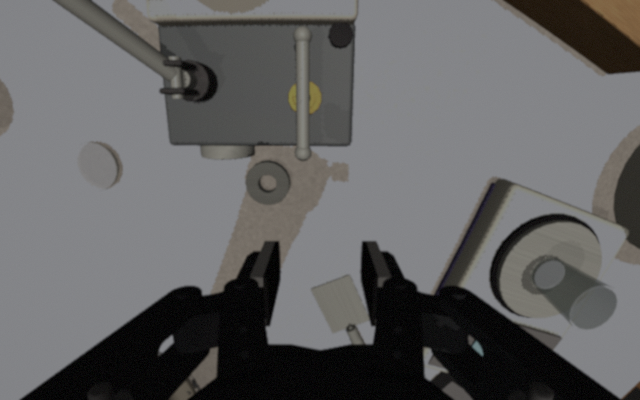

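View pics/s1.png

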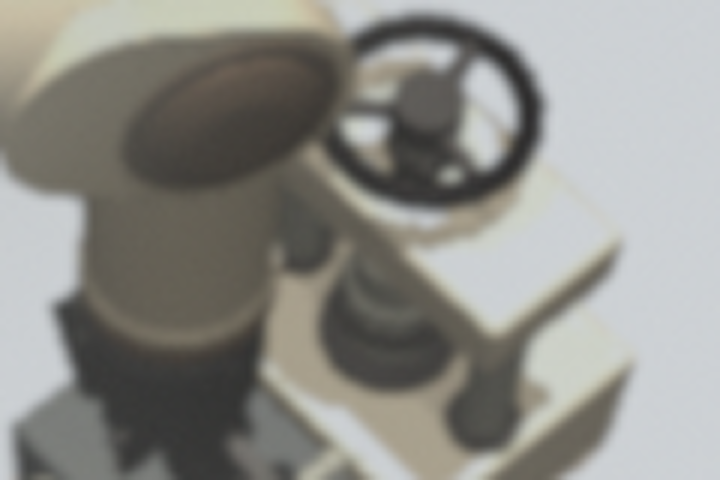

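The wrist picture shows the T-bar upright from (303,35) to (304,153) with the nut at (304,95), so the tool lies parallel to the bar. The scene crop shows the die on the platen at (390,320), clear of the arm. I'm descending with a finger on each side of the front ball.

Request:
jog_arm(commands=[[[30,-16,0],[0,0,-0.01],40],[[0,0,50],[0,0,0],40],[[0,0,50],[0,0,0],40],[[0,0,47],[0,0,0],40],[[0,0,0],[0,0,0],28]])

```text
time: 4.3
ee_pos: [0.5489, -0.0167, 0.1053]
tcp_rot: [0.957, 0.288, -0.003, -0.002]
force: [0.1, -0.3, 0.3]
grip_width: 0.0283
grasp_force: 0.0
```

```bash
cat > d.py <<'E'
from h import *
import os,sys
np.set_printoptions(precision=3,suppress=True)
AX=np.array([.5945,.0104])
def report(save=None):
    s=r.read_state();p=np.array(s["ee_pos"]);F=np.array(s["force"]);q=R.from_quat(s["tcp_rot"]).as_matrix()
    d=AX-p[:2]; yb=np.degrees(np.arctan2(d[1],d[0])); yt=np.degrees(np.arctan2(q[1,0],q[0,0]))
    u=d/np.linalg.norm(d); tan=np.array([u[1],-u[0]])  # opening direction at front ball
    print("t",s["time"],"pos",p,"yaw_axis",round(yb,2),"tool",round(yt,2),"rad",round(np.linalg.norm(d),4),"Fopen",round(F[:2]@tan,2),"Frad",round(F[:2]@u,2),"Fz",round(F[2],2),"w",s["grip_width"])
    c=r.capture("scene")["color"]
    g=cv2.cvtColor(c,cv2.COLOR_BGR2GRAY).astype(np.float32)
    if save: np.save(save,g)
    if os.path.exists("ref.npy"):
        a=np.load("ref.npy");x0,y0,x1,y1=357,174,372,190
        def sh(x0,y0,x1,y1):
            T=a[y0:y1,x0:x1];best=[]
            for dy in np.arange(-1,7.01,.1):
                M=np.float32([[1,0,0],[0,1,dy]])
                S=cv2.warpAffine(g,M,(g.shape[1],g.shape[0]),flags=cv2.INTER_LINEAR|cv2.WARP_INVERSE_MAP)[y0:y1,x0:x1]
                best.append((np.mean((S-T)**2),round(dy,1)))
            return min(best)
        print("ram px",sh(x0,y0,x1,y1),"fixed",sh(378,190,392,210),"diff",np.abs(g-a)[y0:y1+4,x0:x1].mean())
    return c
E
python3 - <<'E'
from d import *
report("ref.npy"); report()
w=r.capture("wrist");cv2.imwrite("pics/w2.png",w["color"])
for t in("valve_axis","bar_front"):
    for o in r.spot_point(w,t)[:1]: print(t,o["p"],o["centre"],atz(w,o["centre"],.132))
p=r.capture("scene");print([proj(p,[*X]) for X in([.6843,.1284,.149],[.6843,.1284,.128])])
E
```

```text
t 4.3 pos [ 0.549 -0.017  0.105] yaw_axis 30.73 tool 33.53 rad 0.0531 Fopen 0.33 Frad -0.08 Fz 0.33 w 0.0282674724826506
ram px (np.float32(0.0), np.float64(-0.0)) fixed (np.float32(0.0), np.float64(-0.0)) diff 0.0
t 4.35 pos [ 0.551 -0.016  0.108] yaw_axis 31.68 tool 33.53 rad 0.0509 Fopen -0.35 Frad 0.46 Fz 1.03 w 0.028088917388776027
ram px (np.float32(0.8375), np.float64(-0.0)) fixed (np.float32(0.55), np.float64(-0.0)) diff 0.61333334
valve_axis 0.56 [320.3, 154.0] [0.593 0.011 0.132]
bar_front 0.57 [317.7, 254.1] [ 0.55  -0.016  0.132]
[array([364.245, 178.067]), array([363.666, 181.456])]
```

View pics/w2.png

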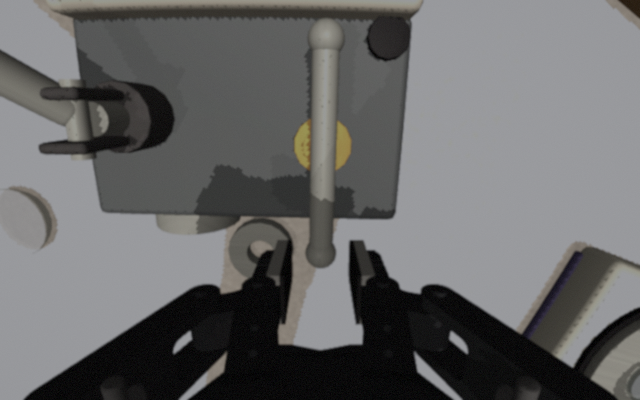

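The wrist picture shows the front ball at (321,254), centred between the pads at columns 285 and 355. I'm narrowing the gap and starting to push open (tool +y).

Request:
jog_arm(commands=[[[0,0,0],[0,0,0],20],[[0,0,0],[0,0,0],20],[[0,2,0],[0,0,0],20],[[0,2,0],[0,0,-0.04],20],[[0,0,0],[0,0,0],20]])

```text
time: 5.22
ee_pos: [0.5545, -0.0199, 0.1085]
tcp_rot: [0.952, 0.307, 0.0, -0.0]
force: [-0.4, 0.6, -0.1]
grip_width: 0.0199
grasp_force: 0.4
```

```bash
python3 -c "
from d import *
report()"
```

```text
t 5.225 pos [ 0.555 -0.02   0.109] yaw_axis 37.14 tool 35.78 rad 0.0502 Fopen -0.73 Frad 0.07 Fz -0.1 w 0.019853398772632366
ram px (np.float32(1.4708333), np.float64(-0.0)) fixed (np.float32(0.6464286), np.float64(-0.0)) diff 0.78333336
```

Request:
jog_arm(commands=[[[0,2.5,0],[0,0,-0.05],20],[[0,0,0],[0,0,0],20],[[0,0,0],[0,0,0],20],[[0,0,0],[0,0,0],20]])

```text
time: 5.78
ee_pos: [0.5559, -0.0219, 0.1086]
tcp_rot: [0.944, 0.331, 0.0, 0.0]
force: [0.5, 1.4, 0.9]
grip_width: 0.02
grasp_force: 0.6
```

```bash
python3 -c "
from d import *
report()"
```

```text
t 5.775 pos [ 0.556 -0.022  0.109] yaw_axis 39.92 tool 38.63 rad 0.0503 Fopen -0.73 Frad 1.29 Fz 0.88 w 0.01996306232381426
ram px (np.float32(5.9958334), np.float64(-0.0)) fixed (np.float32(0.70714283), np.float64(-0.0)) diff 0.93333334
```

Request:
jog_arm(commands=[[[0,2.5,0],[0,0,-0.05],20],[[0,0,0],[0,0,0],20],[[0,0,0],[0,0,0],20],[[0,0,0],[0,0,0],20]])

```text
time: 6.32
ee_pos: [0.5574, -0.024, 0.1085]
tcp_rot: [0.935, 0.354, 0.0, 0.0]
force: [-0.4, 2.2, 0.8]
grip_width: 0.02
grasp_force: 0.6
```

```bash
python3 -c "
from d import *
report()"
```

```text
t 6.325 pos [ 0.557 -0.024  0.109] yaw_axis 42.83 tool 41.5 rad 0.0506 Fopen -1.94 Frad 1.19 Fz 0.84 w 0.02000812826863351
ram px (np.float32(16.76685), np.float64(0.1)) fixed (np.float32(0.80714285), np.float64(-0.0)) diff 1.26
```

```bash
python3 - <<'E'
from d import *
g=cv2.cvtColor(r.capture("scene")["color"],cv2.COLOR_BGR2GRAY).astype(int);a=np.load("ref.npy").astype(int)
print((g-a)[166:198,350:378:1])
E
```

```text
[[  3  -1  -3   1   2   6   5  -4 -21 -36 -46 -48 -40 -22  -4  -2   0  -1
   -1  -1  -2  -1  -1  -1   0  -1  -1  -1]
 [ -2   0   4   6   9  10  11   0 -17 -31 -30 -26 -19 -11  -4   0  -1  -1
   -1   1  -1  -1  -1  -1   0  -2  -1  -2]
 [  2   6  10  10  11  12  11  -1 -17 -29 -26 -14  -7  -6  -1  -1   1  -1
    0  -1  -1   0   0  -1  -2  -2   0  -1]
 [  6   8   8   9  10  10   5  -9 -25 -28 -22 -12  -3  -2  -1   1   0   0
    0   0  -1   0   0   0   0   0  -1   0]
 [  8   9   9   9   9   7  -2 -21 -33 -33 -21  -9  -2   0   0   0   0  -1
   -1  -1  -1   0  -1  -2  -1  -1  -1  -1]
 [  8   9   8   7   9   3 -11 -30 -40 -32 -17  -5  -2  -1  -1  -1  -1   0
   -1  -1  -1   0   0  -1  -1  -1  -1  -2]
 [  9   9   7   5   4  -8 -24 -37 -37 -24 -10  -2   0   0   1   0   1   1
   -1   0   0   0  -1  -1   0  -2  -1   0]
 [  9   6   6   3  -7 -23 -36 -38 -32 -13  -2   0  -1   0   0   0  -1  -1
   -1  -1  -1  -1  -2   0   0  -1  -1  -1]
 [  6   4   0  -8 -24 -41 -44 -41 -29 -10   2  -1   0   0  -1  -1  -2  -1
   -1  -2   1   0   0  -1   0  -1   0  -1]
 [  2  -1  -9 -25 -44 -48 -40 -28 -17  -5   2  
[... 1944 characters left out ...]
-24  -6  -1   1   0   0   0   0   1  -1   1   0   0   0  -3   0   1   0
   -1   0   0  -2   0  -1  -1   0   1  -1]
 [-23  -4   0   0   0   0  -2   0   0   0   1  -2   0  -1  -1   0  -1  -1
   -1  -1  -1   0   0  -1  -1  -1   0   1]
 [-24  -5  -1  -1   0  -1  -1   0   0  -2   0  -1   0  -2   0   0   0   1
   -1   0   1  -1   0  -1   0  -1   0  -1]
 [-26  -6   0  -1  -1   0  -1   0   0  -1  -1   1   0  -1  -1  -2  -1   0
    0   1  -1   0  -1   0   0   0   0   1]
 [-25  -7   0   0  -1   0  -1   0   0  -1  -1  -1  -1  -1  -1   0   0  -1
    1  -2   0   0  -1   0   0  -1   0   0]
 [-19  -5  -1  -1  -1   0  -1  -1  -1  -1  -1   0   0  -2   0   0  -1   0
    0   1  -1   0  -1   0   0  -1  -1   0]]
```

```bash
sed -i 's/x0,y0,x1,y1=357,174,372,190/x0,y0,x1,y1=360,179,374,194/; s/sh(378,190,392,210),/sh(378,190,392,210),"max",(g-a)[y0:y1,x0:x1].min(),(g-a)[y0:y1,x0:x1].max(),/' d.py; sed -i 's/np.arange(-1,7.01,.1)/np.arange(-1,7.01,.05)/;s/round(dy,1)/round(dy,2)/' d.py
python3 -c "
from d import *
report()"
```

```text
t 6.425 pos [ 0.557 -0.024  0.109] yaw_axis 42.78 tool 41.51 rad 0.0506 Fopen -1.99 Frad 1.57 Fz 0.24 w 0.019754923562575966
ram px (np.float32(1.3), np.float64(0.0)) fixed (np.float32(0.89285713), np.float64(0.0)) max -4.0 2.0 diff 0.7819549
```

Request:
jog_arm(commands=[[[0,1.5,0],[0,0,-0.03],20],[[0,0,0],[0,0,0],20],[[0,0,0],[0,0,0],20],[[0,0,0],[0,0,0],20]])

```text
time: 6.98
ee_pos: [0.5585, -0.0252, 0.1085]
tcp_rot: [0.93, 0.368, 0.0, 0.0]
force: [-0.6, 0.4, 0.8]
grip_width: 0.02
grasp_force: 0.6
```

```bash
python3 -c "
from d import *
report()"
```

```text
t 6.975 pos [ 0.558 -0.025  0.109] yaw_axis 44.62 tool 43.24 rad 0.0506 Fopen -0.72 Frad -0.14 Fz 0.77 w 0.020028465712314796
ram px (np.float32(1.395238), np.float64(0.0)) fixed (np.float32(0.94285715), np.float64(0.0)) max -5.0 1.0 diff 0.80075186
```

Request:
jog_arm(commands=[[[0,2.5,0],[0,0,-0.05],20],[[0,0,0],[0,0,0],20],[[0,0,0],[0,0,0],20],[[0,0,0],[0,0,0],20]])

```text
time: 7.52
ee_pos: [0.5601, -0.027, 0.1085]
tcp_rot: [0.92, 0.391, -0.0, 0.0]
force: [-0.2, 1.4, 1.9]
grip_width: 0.02
grasp_force: 0.7
```

```bash
python3 -c "
from d import *
report()"
```

```text
t 7.525 pos [ 0.56  -0.027  0.109] yaw_axis 47.37 tool 46.08 rad 0.0508 Fopen -1.08 Frad 0.92 Fz 1.9 w 0.020000289600725286
ram px (np.float32(1.9454799), np.float64(-0.05)) fixed (np.float32(1.3285714), np.float64(0.0)) max -5.0 2.0 diff 0.9511278
```

Request:
jog_arm(commands=[[[0,2.0,0],[0,0,-0.04],20],[[0,0,0],[0,0,0],20],[[0,0,0],[0,0,0],20],[[0,0,0],[0,0,0],20]])

```text
time: 8.07
ee_pos: [0.5616, -0.0284, 0.1085]
tcp_rot: [0.912, 0.41, 0.0, 0.0]
force: [-0.7, 2.5, 0.6]
grip_width: 0.0201
grasp_force: 0.7
```

```bash
python3 -c "
from d import *
report()"
```

```text
t 8.075 pos [ 0.562 -0.028  0.109] yaw_axis 49.73 tool 48.39 rad 0.0509 Fopen -2.11 Frad 1.49 Fz 0.55 w 0.020099643575631678
ram px (np.float32(2.341332), np.float64(-0.05)) fixed (np.float32(1.5964285), np.float64(0.0)) max -5.0 1.0 diff 1.1165414
```

Request:
jog_arm(commands=[[[0,2.5,0],[0,0,-0.05],20],[[0,0,0],[0,0,0],20],[[0,0,0],[0,0,0],20],[[0,0,0],[0,0,0],20]])

```text
time: 8.62
ee_pos: [0.5634, -0.03, 0.1085]
tcp_rot: [0.902, 0.432, 0.0, 0.0]
force: [0.9, 2.1, 0.5]
grip_width: 0.02
grasp_force: 0.8
```

```bash
python3 -c "
from d import *
c=report()
cv2.imwrite('pics/s3.png',cv2.resize(c[160:240,310:410],(700,560),interpolation=2))"
```

```text
t 8.625 pos [ 0.563 -0.03   0.109] yaw_axis 52.42 tool 51.25 rad 0.0509 Fopen -0.53 Frad 2.19 Fz 0.52 w 0.020025944043083953
ram px (np.float32(2.996354), np.float64(-0.05)) fixed (np.float32(2.1321428), np.float64(0.0)) max -8.0 2.0 diff 1.2969925
```

View pics/s3.png

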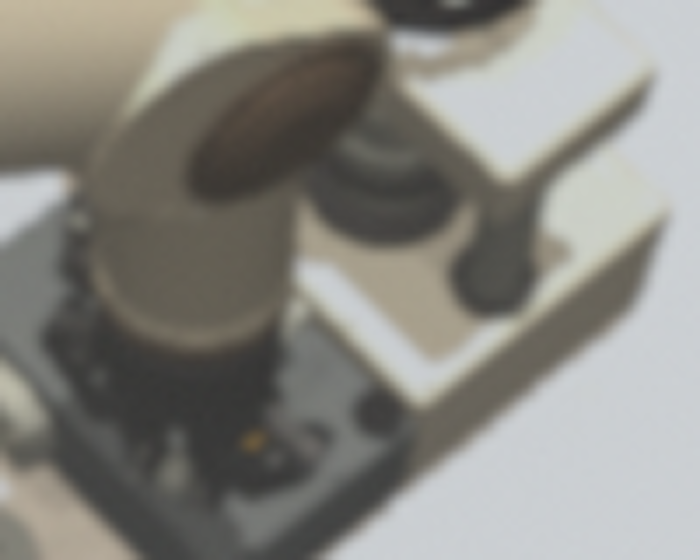

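The scene crop shows the bar turned (front end at about (175,460)), with the platen still at rows 165-240 and the ram not moving yet.

Request:
jog_arm(commands=[[[0,2.0,0],[0,0,-0.04],20],[[0,0,0],[0,0,0],20],[[0,0,0],[0,0,0],20],[[0,0,0],[0,0,0],20]])

```text
time: 9.18
ee_pos: [0.565, -0.0313, 0.1085]
tcp_rot: [0.893, 0.45, 0.0, 0.0]
force: [-1.6, 1.3, 0.5]
grip_width: 0.0201
grasp_force: 0.9
```

```bash
python3 -c "
from d import *
report()"
```

```text
t 9.175 pos [ 0.565 -0.031  0.109] yaw_axis 54.78 tool 53.55 rad 0.0511 Fopen -2.11 Frad 0.13 Fz 0.51 w 0.020103272932570578
ram px (np.float32(4.2285714), np.float64(0.0)) fixed (np.float32(2.5785713), np.float64(0.0)) max -15.0 1.0 diff 1.3759398
```

Request:
jog_arm(commands=[[[0,2.0,0],[0,0,-0.04],20],[[0,0,0],[0,0,0],20],[[0,0,0],[0,0,0],20],[[0,0,0],[0,0,0],20]])

```text
time: 9.72
ee_pos: [0.5667, -0.0325, 0.1085]
tcp_rot: [0.884, 0.468, 0.0, 0.0]
force: [-0.8, 2.1, 1.1]
grip_width: 0.0204
grasp_force: 0.9
```

```bash
python3 -c "
from d import *
report()"
```

```text
t 9.725 pos [ 0.567 -0.033  0.109] yaw_axis 57.04 tool 55.84 rad 0.0511 Fopen -1.81 Frad 1.29 Fz 1.09 w 0.020382067138340947
ram px (np.float32(8.537835), np.float64(0.05)) fixed (np.float32(3.0357144), np.float64(0.0)) max -25.0 2.0 diff 1.6654135
```

```bash
cat > m.py <<'E'
from d import *
c=report();g=cv2.cvtColor(c,cv2.COLOR_BGR2GRAY).astype(int);a=np.load("ref.npy").astype(int)
print(np.hstack([(g-a)[178:197,358:377],a[178:197,358:377]]) if len(sys.argv)<2 else (g-a)[178:197,358:377])
E
python3 m.py|cut -c1-200
```

```text
t 9.775 pos [ 0.567 -0.032  0.109] yaw_axis 57.06 tool 55.85 rad 0.0511 Fopen -1.36 Frad 1.07 Fz 0.43 w 0.019799677859138234
ram px (np.float32(8.576749), np.float64(0.05)) fixed (np.float32(3.1), np.float64(0.0)) max -25.0 1.0 diff 1.6015037
[[-34 -36 -24 -13  -7  -2  -1  -1   1  -3   0   0  -1   0  -1  -3  -2  -2
   -4  92  94  85  79  79  79  82  84  86  91  91  92  95 100 118 146 174
  193 204]
 [-31 -36 -25 -11   0  -2  -1  -2   0  -1   0  -2  -1   0  -2  -1  -1  -2
   -2  89  98  95  87  80  81  80  82  84  86  89  93  92  94 101 117 143
  172 192]
 [-24 -28 -19  -6  -1  -2  -1  -1  -2  -1  -2  -2   0  -1  -2  -2  -2  -2
   -2  86  97 101  96  90  87  84  83  84  86  89  92  92  93  95 100 115
  140 167]
 [-12 -11  -8  -1  -1  -2  -2  -1  -1  -1  -2  -3  -3  -1   0  -1  -1  -1
   -1  79  88  97  99  99  97  94  92  91  93  95  96  94  92  92  94  98
  111 132]
 [ -2  -2  -1   0  -1  -2  -3  -2   1  -3  -1  -2  -1  -3   0   0   0  -2
   -1  71  78  85  92  98 100 101  99  97 100  98  95  90  90  91  92  93
   97 106]
 [  4   1  -1  -3  -4  -4  -1  -2  -1   0  -3  -2   0   1  -1 
[... 1464 characters left out ...]
  71  70  71  68  68  68  68  67  68  73  82 100 122
  137 136]
 [ -1  -1   0  -3  -1   0  -1   0  -3  -1  -2  -2  -1  -1   0  -2  -2  -2
   -2 112  96  83  78  73  71  71  70  71  70  71  74  80  93 107 124 136
  141 132]
 [ -2  -1  -1  -1  -1  -2   0   0  -1   0  -1   0   0  -1  -2  -3  -1  -2
   -1 142 129 113 101  91  86  82  82  83  84  91  98 108 121 132 140 141
  136 119]
 [ -1  -3  -1  -1  -1  -1  -2  -1  -1  -1  -1  -1  -2  -2  -2  -2  -2   0
   -1 157 152 144 133 125 119 117 117 117 119 124 130 136 140 143 143 135
  119  98]
 [ -3  -3  -3  -2  -2  -1  -2  -1  -1  -2   0  -3  -1  -2  -2  -1  -1  -2
    0 161 160 158 155 152 149 149 148 149 150 150 152 149 147 145 139 123
   99  80]]
```

```bash
sed -i 's/x0,y0,x1,y1=360,179,374,194/x0,y0,x1,y1=362,183,374,199/' d.py
```

Request:
jog_arm(commands=[[[0,2.0,0],[0,0,-0.04],20],[[0,0,0],[0,0,0],20],[[0,0,0],[0,0,0],20],[[0,0,0],[0,0,0],20]])

```text
time: 10.32
ee_pos: [0.5683, -0.0336, 0.1085]
tcp_rot: [0.874, 0.486, 0.0, 0.0]
force: [-0.7, 1.6, 0.5]
grip_width: 0.0201
grasp_force: 1.0
```

```bash
python3 -c "
from d import *
report()"
```

```text
t 10.325 pos [ 0.568 -0.034  0.109] yaw_axis 59.26 tool 58.14 rad 0.0512 Fopen -1.4 Frad 1.02 Fz 0.47 w 0.0200582482224015
ram px (np.float32(3.881363), np.float64(0.1)) fixed (np.float32(3.4892857), np.float64(0.0)) max -5.0 6.0 diff 1.8375
```

Request:
jog_arm(commands=[[[0,1.5,0],[0,0,-0.03],20],[[0,0,0],[0,0,0],20],[[0,0,0],[0,0,0],20],[[0,0,0],[0,0,0],20]])

```text
time: 10.88
ee_pos: [0.5695, -0.0344, 0.1085]
tcp_rot: [0.867, 0.499, -0.0, 0.0]
force: [-0.7, 1.5, 0.8]
grip_width: 0.02
grasp_force: 1.1
```

```bash
python3 -c "
from d import *
report()"
```

```text
t 10.875 pos [ 0.57  -0.034  0.108] yaw_axis 60.86 tool 59.86 rad 0.0513 Fopen -1.33 Frad 1.01 Fz 0.85 w 0.019953781975615672
ram px (np.float32(13.502258), np.float64(0.15)) fixed (np.float32(4.007143), np.float64(0.0)) max -10.0 11.0 diff 2.9458334
```

```bash
python3 m.py x
```

```text
t 10.925 pos [ 0.57  -0.034  0.109] yaw_axis 60.92 tool 59.86 rad 0.0513 Fopen -1.63 Frad 1.1 Fz 0.31 w 0.019999458703022735
ram px (np.float32(16.368958), np.float64(0.15)) fixed (np.float32(4.0607142), np.float64(0.0)) max -11.0 12.0 diff 3.1083333
[[-34 -37 -28 -21 -16 -11  -3   1   2  -1  -1   0  -1  -1  -1  -3  -3  -2
   -3]
 [-32 -39 -36 -26 -14  -6  -1   0   0   0  -1  -2  -1  -1  -1  -2  -1  -3
   -3]
 [-29 -38 -38 -27 -15  -8  -5  -2  -3  -3  -3  -3  -1  -1  -2  -2  -2  -1
   -3]
 [-19 -24 -25 -18 -15 -14 -12  -9  -9  -9  -8  -6  -3  -2  -1  -1  -1  -2
   -2]
 [ -7  -7  -3  -1  -2  -6  -9  -9  -8 -10  -5  -1   1  -2  -2  -1   0  -1
    0]
 [  1   5   7  10  10   7   8   5   1   5   6   9   7   3   0   0  -1  -1
   -2]
 [  1   7   6   5   7  10  12  11   8   9  11  10   8   2   1  -1  -1   0
   -2]
 [ -2   2   5   5   4   8   7   5   5   6   6   8   5   4   0   0  -1  -2
   -1]
 [ -6  -5  -1   2   7   8   7   4   4   5   7   4   2   1  -1  -1  -1  -1
   -1]
 [ -7 -10 -10  -6  -3  -2   0   3   1   3   1  -1  -4  -6  -5  -2   0   0
   -2]
 [ -4  -6  -8  -9  -9 -10  -9  -8  -6 -10  -8  -7  -7  -5  -3  -2  -1  -1
   -3]
 [  0  -2  -4  -6  -6  -8  -9 -11  -9 -10  -7  -5  -3  -4  -2   0  -2  -3
   -2]
 [ -1  -2  -3  -2  -2  -4  -5  -5  -5  -5  -3  -4  -1  -2   0  -1  -1  -2
   -2]
 [ -1   0   0  -1   0  -2  -2  -1  -2   1  -1  -2  -1  -2  -1  -1  -1  -2
   -2]
 [ -1  -2  -2  -1  -2  -1  -2   0   0  -1  -2  -1  -1  -2  -1  -1  -2  -3
   -1]
 [ -1  -1   0  -3  -1   0  -2  -1  -3  -1  -1   0   0  -1  -2  -3  -2  -2
   -3]
 [ -2  -2  -2  -2  -1  -2  -1  -1  -2   0  -2   0  -1  -1  -2  -2  -2  -3
   -1]
 [ -2  -2  -3  -2  -2  -1  -3  -3  -1  -1  -1  -1  -2  -2  -2  -1  -2  -1
   -1]
 [ -2  -2  -3  -3  -2  -1  -2  -2  -3  -2  -1  -4  -2  -2  -2  -2  -2  -1
   -1]]
```

Request:
jog_arm(commands=[[[0,0,0],[0,0,0],20],[[0,0,0],[0,0,0],20],[[0,0,0],[0,0,0],20],[[0,0,0],[0,0,0],20]])

```text
time: 11.48
ee_pos: [0.5696, -0.0344, 0.1085]
tcp_rot: [0.867, 0.499, 0.0, 0.0]
force: [-1.3, 2.2, -0.5]
grip_width: 0.02
grasp_force: 1.0
```

```bash
python3 m.py x
```

```text
t 11.475 pos [ 0.57  -0.034  0.109] yaw_axis 60.88 tool 59.86 rad 0.0513 Fopen -2.25 Frad 1.27 Fz -0.54 w 0.019978385277314596
ram px (np.float32(40.27376), np.float64(0.25)) fixed (np.float32(4.0214286), np.float64(0.0)) max -15.0 20.0 diff 4.366667
[[-33 -36 -26 -21 -16  -7   1   7   8   1   0   0  -2  -1  -2  -2  -3  -2
   -3]
 [-32 -40 -37 -25 -11  -4   4   7   7   4   1  -3   0  -1  -2  -1  -2  -3
   -3]
 [-28 -39 -40 -29 -16  -8  -2   0   1  -2  -3  -4  -1  -1  -2  -2  -2  -1
   -4]
 [-20 -25 -27 -22 -19 -18 -15 -12 -11 -12 -11 -10  -4  -1  -1  -1  -1  -3
   -1]
 [-10 -10  -4  -2  -8 -14 -17 -15 -13 -17 -14  -5   2   0  -1  -1  -1  -2
   -2]
 [ -1   3  13  17  13   5   3   0  -2   0   1   9  13   9   2   0  -2  -2
   -2]
 [  2   9  13  16  18  18  20  17  14  13  16  17  15   8   3  -1   1  -1
   -1]
 [  0   6   9  11  12  16  16  15  12  13  13  13  11   8   4   1  -1  -2
   -1]
 [ -7  -3   3   6   9  11  11  11  10  10  10   8   6   3   0  -2  -1  -1
   -2]
 [-10 -11  -8  -3   1   1   5   8   7   6   3   2  -2  -5  -4  -2  -1  -2
   -2]
 [ -7  -9 -12 -11 -11 -12  -7  -5  -4  -9  -9  -8  -8  -7  -6  -2  -2  -2
   -4]
 [ -2  -5  -7 -12 -12 -15 -13 -14 -13 -14 -13 -11  -6  -5  -3   0  -1  -2
   -2]
 [ -2  -2  -3  -5  -6  -8  -8 -10  -8 -10  -8  -7  -4  -1  -1   0  -3  -2
   -2]
 [ -1  -1  -2  -3  -2  -2  -4  -3  -4  -2  -2  -3  -1  -2  -2  -1  -3  -1
   -3]
 [  0  -2  -1  -1  -1  -2  -3  -1   1  -2  -1   0   0  -2  -1  -2  -2  -1
   -1]
 [ -1  -1   0  -2  -1  -1  -2   0  -3  -1  -3  -2   0  -2  -2  -3  -2  -3
   -3]
 [ -1  -1   0  -2  -1  -3   0  -1  -1   0  -2  -1   0  -2  -1  -3  -2  -3
   -1]
 [ -2  -2  -3   0  -1  -2  -2  -3  -3  -2  -1  -1  -2  -1  -1  -1  -1  -2
   -1]
 [ -3  -3  -2  -1  -3  -2  -3  -2  -2  -2  -1  -3  -2  -3  -1  -2   0  -1
   -2]]
```

```bash
sed -i 's/x0,y0,x1,y1=362,183,374,199/x0,y0,x1,y1=363,180,369,188/' d.py; sed -i 's/^    if save/    np.save("f_%.3f.npy"%s["time"],g)\n    if save/' d.py; python3 m.py x | head -3
```

```text
t 11.525 pos [ 0.57  -0.034  0.109] yaw_axis 60.89 tool 59.86 rad 0.0512 Fopen -1.19 Frad 1.3 Fz 0.92 w 0.0200803980610737
ram px (np.float32(7.822042), np.float64(1.65)) fixed (np.float32(3.9071429), np.float64(0.0)) max -18.0 19.0 diff 9.555555
[[-34 -37 -28 -21 -17  -7   2   9   9   2   1  -1  -2   0  -2  -3  -3  -2
```

Request:
jog_arm(commands=[[[0,0,0],[0,0,0],20],[[0,0,0],[0,0,0],20],[[0,0,0],[0,0,0],20],[[0,0,0],[0,0,0],20],[[0,0,0],[0,0,0],20]])

```text
time: 12.2
ee_pos: [0.5696, -0.0343, 0.1085]
tcp_rot: [0.867, 0.499, 0.0, 0.0]
force: [-0.6, 1.6, 0.4]
grip_width: 0.02
grasp_force: 0.9
```

```bash
python3 m.py x; python3 -c "
import numpy as np,glob
for f in ['ref.npy']+sorted(glob.glob('f_*')): print(f,np.load(f)[174:198,364:369].mean(1).round().astype(int))"
```

```text
t 12.2 pos [ 0.57  -0.034  0.109] yaw_axis 60.85 tool 59.86 rad 0.0512 Fopen -1.27 Frad 1.13 Fz 0.36 w 0.02000421359987294
ram px (np.float32(7.1416016), np.float64(2.55)) fixed (np.float32(3.9392858), np.float64(0.0)) max -21.0 25.0 diff 12.208333
[[-33 -36 -26 -19 -15  -3   8  14  13   4   1   0  -2   0  -1  -2  -3  -3
   -3]
 [-31 -41 -36 -25 -10   2  16  21  18  11   3  -2  -1  -2  -2  -1  -1  -3
   -3]
 [-27 -38 -38 -30 -17  -4   7  11  10   5   0  -4  -1  -2  -1  -1  -2  -1
   -2]
 [-20 -25 -29 -25 -22 -17 -12  -8  -5  -9 -11 -10  -5  -1  -1  -1  -1  -1
   -1]
 [ -7  -5  -5  -9 -16 -20 -21 -19 -18 -19 -15 -10  -1   0   0   0  -1  -2
   -1]
 [  3  11  17  13   3  -6  -8 -10 -12  -7  -4   6  13  11   3  -1  -2  -1
   -2]
 [  7  18  25  25  19  15  13   9   8  11  18  22  20  13   5   0   0  -1
   -2]
 [  6  13  20  23  22  25  25  22  21  24  25  25  18  13   6   1  -1  -3
    0]
 [ -4   3  11  16  19  22  23  20  20  20  21  15  12   6   3  -3  -1  -1
    0]
 [-12  -8  -3   4   8  10  12  15  13  13  10   7   2  -2  -3  -3  -3  -2
   -1]
 [ -8 -11 -11  -8  -6  -4  -1   0   0  -5
[... 319 characters left out ...]
2  -1  -2   0  -1  -1  -1  -1  -2  -2
   -2]
 [ -1   0   0  -3  -1  -1  -1   0  -2  -1  -2   0   0  -2   0  -3  -2  -3
   -2]
 [ -1  -2  -2  -1  -1  -2  -1   0  -2   0  -2  -1   0  -2  -2  -3  -1  -3
   -1]
 [ -2  -2  -3   0  -1  -1  -2  -2  -2  -1  -1   0  -3  -2  -2  -2  -1  -1
   -1]
 [ -2  -2  -1  -3  -2  -1  -3  -1  -2  -2  -1  -3  -1  -2  -2  -2  -2  -1
   -1]]
ref.npy [103  96  94  91  87  84  85  93  99  93  83  75  67  64  70  76  74  70
  69  71  84 119 149 160]
f_11.525.npy [ 84  82  83  87  91  90  85  81  83  93  98  89  77  69  64  61  64  67
  68  69  84 117 147 158]
f_12.200.npy [ 84  82  84  88  95  98  92  84  81  85  94  98  88  77  68  63  61  64
  66  69  83 117 147 158]
```

The ram is sinking by about 1.3 px/s, roughly 8 mm/s, and has come about 2.7 of the expected 3.4 px. I'll hold until it stops.

Request:
jog_arm(commands=[[[0,0,0],[0,0,0],20],[[0,0,0],[0,0,0],20],[[0,0,0],[0,0,0],20],[[0,0,0],[0,0,0],20],[[0,0,0],[0,0,0],20]])

```text
time: 12.88
ee_pos: [0.5695, -0.0343, 0.1085]
tcp_rot: [0.867, 0.499, -0.0, 0.0]
force: [-0.3, 1.5, 0.6]
grip_width: 0.0195
grasp_force: 0.9
```

```bash
python3 -c "
from d import *
report()"
```

```text
t 12.875 pos [ 0.57  -0.034  0.109] yaw_axis 60.83 tool 59.86 rad 0.0512 Fopen -1.02 Frad 1.12 Fz 0.62 w 0.019536869248768997
ram px (np.float32(8.109192), np.float64(3.35)) fixed (np.float32(4.2214284), np.float64(0.0)) max -21.0 33.0 diff 13.097222
```

Request:
jog_arm(commands=[[[0,0,0],[0,0,0],20],[[0,0,0],[0,0,0],20],[[0,0,0],[0,0,0],20],[[0,0,0],[0,0,0],20],[[0,0,0],[0,0,0],20]])

```text
time: 13.55
ee_pos: [0.5695, -0.0343, 0.1085]
tcp_rot: [0.867, 0.499, 0.0, 0.0]
force: [-0.9, 1.8, 1.2]
grip_width: 0.02
grasp_force: 0.9
```

```bash
python3 -c "
from d import *
report()"
```

```text
t 13.55 pos [ 0.57  -0.034  0.109] yaw_axis 60.83 tool 59.87 rad 0.0512 Fopen -1.67 Frad 1.14 Fz 1.16 w 0.020047702959758214
ram px (np.float32(8.515971), np.float64(3.35)) fixed (np.float32(4.1214285), np.float64(0.0)) max -20.0 32.0 diff 13.291667
```

Request:
jog_arm(commands=[[[0,0,0],[0,0,0],20],[[0,0,0],[0,0,0],20],[[0,0,0],[0,0,0],20],[[0,0,0],[0,0,0],20],[[0,0,0],[0,0,0],20]])

```text
time: 14.22
ee_pos: [0.5695, -0.0343, 0.1085]
tcp_rot: [0.867, 0.499, -0.0, -0.0]
force: [-0.8, 1.8, 0.6]
grip_width: 0.0198
grasp_force: 0.9
```

```bash
python3 -c "
from d import *
report()
import glob
for f in ['ref.npy']+sorted(glob.glob('f_*')): print(f,np.load(f)[174:198,364:369].mean(1).round().astype(int))"
```

```text
t 14.225 pos [ 0.57  -0.034  0.109] yaw_axis 60.8 tool 59.86 rad 0.0512 Fopen -1.56 Frad 1.25 Fz 0.6 w 0.019785407194410642
ram px (np.float32(8.278951), np.float64(3.35)) fixed (np.float32(4.0785713), np.float64(0.0)) max -21.0 32.0 diff 13.097222
ref.npy [103  96  94  91  87  84  85  93  99  93  83  75  67  64  70  76  74  70
  69  71  84 119 149 160]
f_11.525.npy [ 84  82  83  87  91  90  85  81  83  93  98  89  77  69  64  61  64  67
  68  69  84 117 147 158]
f_12.200.npy [ 84  82  84  88  95  98  92  84  81  85  94  98  88  77  68  63  61  64
  66  69  83 117 147 158]
f_12.875.npy [ 84  82  84  89  97 103 100  89  81  82  87  96  96  85  74  67  62  63
  66  69  83 117 147 158]
f_13.550.npy [ 84  82  83  89  97 103 101  90  81  81  87  96  95  85  74  67  62  62
  66  69  83 117 148 158]
f_14.225.npy [ 84  82  83  89  97 103 100  89  81  81  87  95  95  85  74  67  62  63
  66  69  84 117 147 158]
```

The ram is fully down: 3.35 px and steady. Now I'm turning the valve shut.

Request:
jog_arm(commands=[[[0,-4,0],[0,0,0],20],[[0.2,-5,0],[0,0,0.105],20],[[0.2,-5,0],[0,0,0.105],20],[[0.2,-5,0],[0,0,0.105],20],[[0,0,0],[0,0,0],20]])

```text
time: 14.9
ee_pos: [0.5574, -0.0254, 0.11]
tcp_rot: [0.935, 0.356, 0.002, 0.003]
force: [4.7, -3.1, 2.7]
grip_width: 0.0201
grasp_force: 2.9
```

```bash
python3 -c "
from d import *
report()"
```

```text
t 14.9 pos [ 0.557 -0.025  0.11 ] yaw_axis 43.96 tool 41.66 rad 0.0516 Fopen 5.5 Frad 1.17 Fz 2.68 w 0.020095358248322256
ram px (np.float32(5.491964), np.float64(3.4)) fixed (np.float32(0.725), np.float64(0.0)) max -20.0 33.0 diff 13.472222
```

Request:
jog_arm(commands=[[[0.2,-5,0],[0,0,0.08],20],[[0,0,0],[0,0,0],20],[[0,0,0],[0,0,0],20]])

```text
time: 15.32
ee_pos: [0.5544, -0.022, 0.11]
tcp_rot: [0.948, 0.318, 0.002, 0.002]
force: [4.7, -4.5, 1.7]
grip_width: 0.02
grasp_force: 3.3
```

```bash
python3 -c "
from d import *
report()"
```

```text
t 15.325 pos [ 0.554 -0.022  0.11 ] yaw_axis 38.96 tool 37.12 rad 0.0515 Fopen 6.44 Frad 0.79 Fz 1.66 w 0.019991375535551834
ram px (np.float32(5.819967), np.float64(3.4)) fixed (np.float32(0.725), np.float64(0.0)) max -19.0 34.0 diff 13.5
```

Request:
jog_arm(commands=[[[0.2,-3,0],[0,0,0.05],20],[[0,0,0],[0,0,0],20],[[0,0,0],[0,0,0],20]])

```text
time: 15.75
ee_pos: [0.5528, -0.0198, 0.11]
tcp_rot: [0.956, 0.294, 0.002, 0.003]
force: [4.7, -5.6, 3.1]
grip_width: 0.0201
grasp_force: 3.5
```

```bash
python3 -c "
from d import *
report()"
```

```text
t 15.75 pos [ 0.553 -0.02   0.11 ] yaw_axis 35.93 tool 34.24 rad 0.0515 Fopen 7.26 Frad 0.52 Fz 3.06 w 0.020119509112850407
ram px (np.float32(4.606364), np.float64(3.4)) fixed (np.float32(0.60714287), np.float64(0.0)) max -21.0 34.0 diff 13.527778
```

Request:
jog_arm(commands=[[[0.2,-2.5,0],[0,0,0.04],20],[[0,0,0],[0,0,0],20],[[0,0,0],[0,0,0],20]])

```text
time: 16.18
ee_pos: [0.5515, -0.0179, 0.1099]
tcp_rot: [0.961, 0.275, 0.002, 0.003]
force: [4.4, -4.9, 2.2]
grip_width: 0.0199
grasp_force: 3.7
```

```bash
python3 -c "
from d import *
report()"
```

```text
t 16.175 pos [ 0.551 -0.018  0.11 ] yaw_axis 33.34 tool 31.93 rad 0.0515 Fopen 6.55 Frad 1.02 Fz 2.18 w 0.019929861911954855
ram px (np.float32(5.0004067), np.float64(3.4)) fixed (np.float32(0.575), np.float64(0.0)) max -20.0 34.0 diff 13.458333
```

Request:
jog_arm(commands=[[[0.2,-2.5,0],[0,0,0.04],20],[[0,0,0],[0,0,0],20],[[0,0,0],[0,0,0],20]])

```text
time: 16.6
ee_pos: [0.5502, -0.0159, 0.1099]
tcp_rot: [0.967, 0.256, 0.002, 0.003]
force: [4.4, -5.2, 2.1]
grip_width: 0.02
grasp_force: 3.8
```

```bash
python3 -c "
from d import *
report()"
```

```text
t 16.6 pos [ 0.55  -0.016  0.11 ] yaw_axis 30.71 tool 29.63 rad 0.0515 Fopen 6.71 Frad 1.09 Fz 2.06 w 0.019998638539953956
ram px (np.float32(4.597412), np.float64(3.4)) fixed (np.float32(0.60714287), np.float64(0.0)) max -20.0 34.0 diff 13.625
```

Request:
jog_arm(commands=[[[0.2,-2.5,0],[0,0,0.03],20],[[0,0,0],[0,0,0],20],[[0,0,0],[0,0,0],20]])

```text
time: 17.02
ee_pos: [0.549, -0.0139, 0.1099]
tcp_rot: [0.97, 0.241, 0.002, 0.003]
force: [4.4, -6.5, 3.3]
grip_width: 0.0204
grasp_force: 4.0
```

```bash
python3 -c "
from d import *
report()"
```

```text
t 17.025 pos [ 0.549 -0.014  0.11 ] yaw_axis 28.14 tool 27.9 rad 0.0516 Fopen 7.81 Frad 0.78 Fz 3.29 w 0.020410889429944734
ram px (np.float32(4.34963), np.float64(3.4)) fixed (np.float32(0.7285714), np.float64(0.0)) max -20.0 34.0 diff 13.597222
```

Request:
jog_arm(commands=[[[0.2,-2.5,0],[0,0,0.03],20],[[0,0,0],[0,0,0],20],[[0,0,0],[0,0,0],20]])

```text
time: 17.45
ee_pos: [0.5478, -0.0119, 0.1098]
tcp_rot: [0.974, 0.226, 0.002, 0.003]
force: [3.3, -7.0, 4.1]
grip_width: 0.0202
grasp_force: 4.2
```

```bash
python3 -c "
from d import *
report()"
```

```text
t 17.45 pos [ 0.548 -0.012  0.11 ] yaw_axis 25.48 tool 26.17 rad 0.0517 Fopen 7.8 Frad -0.01 Fz 4.14 w 0.0202152188226891
ram px (np.float32(4.9002686), np.float64(3.4)) fixed (np.float32(0.89285713), np.float64(0.0)) max -20.0 34.0 diff 13.5
```

Request:
jog_arm(commands=[[[0.4,-2.5,0],[0,0,0.04],20],[[0,0,0],[0,0,0],20],[[0,0,0],[0,0,0],20]])

```text
time: 17.88
ee_pos: [0.5469, -0.0097, 0.1098]
tcp_rot: [0.978, 0.207, 0.002, 0.003]
force: [2.3, -7.1, 4.1]
grip_width: 0.0195
grasp_force: 4.4
```

```bash
python3 -c "
from d import *
report()"
```

```text
t 17.875 pos [ 0.547 -0.01   0.11 ] yaw_axis 22.9 tool 23.87 rad 0.0517 Fopen 7.45 Frad -0.65 Fz 4.08 w 0.019515079032503563
ram px (np.float32(4.7364907), np.float64(3.45)) fixed (np.float32(1.0214286), np.float64(0.0)) max -20.0 34.0 diff 13.736111
```

Request:
jog_arm(commands=[[[0.4,-2,0],[0,0,0.04],20],[[0,0,0],[0,0,0],20],[[0,0,0],[0,0,0],20]])

```text
time: 18.3
ee_pos: [0.5462, -0.008, 0.1098]
tcp_rot: [0.982, 0.187, 0.002, 0.003]
force: [2.6, -8.8, 4.0]
grip_width: 0.0198
grasp_force: 4.6
```

```bash
python3 -c "
from d import *
report()"
```

```text
t 18.3 pos [ 0.546 -0.008  0.11 ] yaw_axis 20.85 tool 21.57 rad 0.0517 Fopen 9.19 Frad -0.69 Fz 4.02 w 0.01979541319287985
ram px (np.float32(4.3003745), np.float64(3.4)) fixed (np.float32(1.0392857), np.float64(0.0)) max -20.0 34.0 diff 13.583333
```

Request:
jog_arm(commands=[[[0.3,-2,0],[0,0,0.04],20],[[0,0,0],[0,0,0],20],[[0,0,0],[0,0,0],20]])

```text
time: 18.73
ee_pos: [0.5456, -0.0061, 0.1097]
tcp_rot: [0.986, 0.167, 0.001, 0.003]
force: [2.1, -8.1, 3.6]
grip_width: 0.02
grasp_force: 4.8
```

```bash
python3 -c "
from d import *
report()"
```

```text
t 18.725 pos [ 0.546 -0.006  0.11 ] yaw_axis 18.68 tool 19.28 rad 0.0516 Fopen 8.31 Frad -0.6 Fz 3.62 w 0.019962743400464476
ram px (np.float32(4.1960855), np.float64(3.4)) fixed (np.float32(1.3642857), np.float64(0.0)) max -20.0 34.0 diff 13.472222
```

Request:
jog_arm(commands=[[[0.3,-2,0],[0,0,0.04],20],[[0,0,0],[0,0,0],20],[[0,0,0],[0,0,0],20]])

```text
time: 19.15
ee_pos: [0.5451, -0.0043, 0.1097]
tcp_rot: [0.989, 0.148, 0.001, 0.003]
force: [1.7, -8.7, 4.9]
grip_width: 0.0196
grasp_force: 4.9
```

```bash
python3 -c "
from d import *
report()"
```

```text
t 19.15 pos [ 0.545 -0.004  0.11 ] yaw_axis 16.55 tool 16.98 rad 0.0516 Fopen 8.88 Frad -0.81 Fz 4.9 w 0.01963984916815694
ram px (np.float32(4.4215493), np.float64(3.45)) fixed (np.float32(1.6142857), np.float64(0.0)) max -19.0 34.0 diff 13.680555
```

Request:
jog_arm(commands=[[[0.3,-2,0],[0,0,0.035],20],[[0,0,0],[0,0,0],20],[[0,0,0],[0,0,0],20]])

```text
time: 19.58
ee_pos: [0.5448, -0.003, 0.1097]
tcp_rot: [0.991, 0.13, 0.001, 0.003]
force: [0.6, -9.7, 5.0]
grip_width: 0.0201
grasp_force: 5.5
```

```bash
python3 -c "
from d import *
report()"
```

```text
t 19.575 pos [ 0.545 -0.003  0.11 ] yaw_axis 15.05 tool 14.95 rad 0.0514 Fopen 9.53 Frad -1.94 Fz 5.01 w 0.020067909767660878
ram px (np.float32(4.2521973), np.float64(3.45)) fixed (np.float32(2.0357144), np.float64(0.0)) max -19.0 34.0 diff 13.555555
```

Request:
jog_arm(commands=[[[0.2,-1.5,0],[0,0,0.03],20],[[0,0,0],[0,0,0],20],[[0,0,0],[0,0,0],20]])

```text
time: 20.0
ee_pos: [0.5448, -0.0022, 0.1097]
tcp_rot: [0.993, 0.115, 0.002, 0.004]
force: [1.6, -11.0, 5.0]
grip_width: 0.0201
grasp_force: 6.1
```

```bash
python3 -c "
from d import *
report()"
```

```text
t 20.0 pos [ 0.545 -0.002  0.11 ] yaw_axis 14.25 tool 13.2 rad 0.0513 Fopen 11.06 Frad -1.14 Fz 5.04 w 0.02012711980603032
ram px (np.float32(6.9322915), np.float64(3.5)) fixed (np.float32(2.2714286), np.float64(0.0)) max -20.0 35.0 diff 13.736111
```

Request:
jog_arm(commands=[[[0.1,-1.5,0],[0,0,0.005],20],[[0,0,0],[0,0,0],20],[[0,0,0],[0,0,0],20]])

```text
time: 20.42
ee_pos: [0.5446, -0.0016, 0.1097]
tcp_rot: [0.994, 0.112, 0.001, 0.004]
force: [1.9, -12.5, 5.0]
grip_width: 0.0198
grasp_force: 6.8
```

```bash
python3 -c "
from d import *
report();report()"|grep t
```

```text
t 20.425 pos [ 0.545 -0.002  0.11 ] yaw_axis 13.55 tool 12.87 rad 0.0513 Fopen 12.56 Frad -1.11 Fz 4.98 w 0.01976085687940752
ram px (np.float32(5.7239585), np.float64(3.5)) fixed (np.float32(2.3142858), np.float64(0.0)) max -19.0 35.0 diff 13.763889
t 20.475 pos [ 0.545 -0.002  0.11 ] yaw_axis 13.52 tool 12.88 rad 0.0513 Fopen 12.94 Frad -1.33 Fz 5.21 w 0.020222951886196966
ram px (np.float32(5.828125), np.float64(3.5)) fixed (np.float32(2.2464285), np.float64(0.0)) max -19.0 35.0 diff 13.847222
```

Request:
jog_arm(commands=[[[0.1,-1.5,0],[0,0,0.01],20],[[0,0,0],[0,0,0],20],[[0,0,0],[0,0,0],20]])

```text
time: 20.9
ee_pos: [0.5445, -0.001, 0.1097]
tcp_rot: [0.994, 0.107, 0.001, 0.005]
force: [2.6, -14.2, 5.3]
grip_width: 0.0205
grasp_force: 7.4
```

```bash
python3 -c "
from d import *
report();report();report()"|grep ^t
```

```text
t 20.9 pos [ 0.544 -0.001  0.11 ] yaw_axis 12.79 tool 12.27 rad 0.0513 Fopen 14.46 Frad -0.65 Fz 5.31 w 0.02053598625608509
t 20.95 pos [ 0.544 -0.001  0.11 ] yaw_axis 12.76 tool 12.27 rad 0.0513 Fopen 13.64 Frad -0.49 Fz 4.95 w 0.020229112116957097
t 21.0 pos [ 0.544 -0.001  0.11 ] yaw_axis 12.77 tool 12.27 rad 0.0513 Fopen 14.16 Frad -0.62 Fz 5.24 w 0.019877583196316904
```

The mean push is 14.1 N, which is hand-tight. I'm opening the fingers to let go without pushing the bar.

Request:
jog_arm(commands=[[[0,0,0],[0,0,0],70],[[0,0,0],[0,0,0],70],[[0,0,0],[0,0,0],70],[[0,0,0],[0,0,0],70]])

```text
time: 21.55
ee_pos: [0.5417, 0.0078, 0.1083]
tcp_rot: [0.994, 0.11, -0.0, -0.0]
force: [-0.5, -0.6, -0.5]
grip_width: 0.0702
grasp_force: 0.0
```

```bash
python3 -c "
from d import *
report()
w=r.capture('wrist');cv2.imwrite('pics/w4.png',w['color'])
for t in('valve_axis','bar_front'):
    for o in r.spot_point(w,t)[:1]: print(t,o['p'],o['centre'],atz(w,o['centre'],.132))"
```

```text
t 21.55 pos [0.542 0.008 0.108] yaw_axis 2.84 tool 12.65 rad 0.0529 Fopen 0.56 Frad -0.51 Fz -0.47 w 0.07020253253320008
ram px (np.float32(3.8752441), np.float64(3.45)) fixed (np.float32(2.517857), np.float64(0.0)) max -19.0 35.0 diff 13.763889
valve_axis 0.62 [337.0, 150.1] [0.593 0.011 0.132]
bar_front 0.65 [353.9, 247.9] [ 0.547 -0.009  0.132]
```

View pics/w4.png

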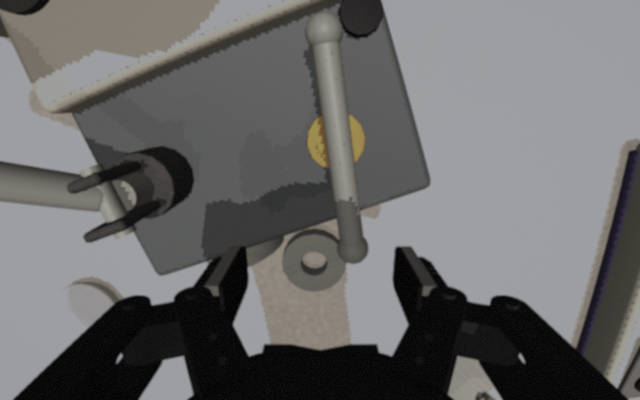

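The wrist picture shows the ball at (352,248), clear of both pads (columns 240 and 400). The bar has sprung back slightly and nothing is being touched. Lifting away.

Request:
jog_arm(commands=[[[0,0,-30],[0,0,0],70],[[0,0,-50],[0,0,0],70],[[0,0,-50],[0,0,0],70],[[-50,30,0],[0,0,0],70],[[0,0,0],[0,0,0],70]])

```text
time: 22.38
ee_pos: [0.4972, -0.0371, 0.2384]
tcp_rot: [0.994, 0.107, -0.001, 0.002]
force: [0.4, 0.1, 0.3]
grip_width: 0.0702
grasp_force: 0.0
```

```bash
python3 -c "
from d import *
c=report()
cv2.imwrite('pics/s5.png',cv2.resize(c[120:260,280:440],(686,600),interpolation=2))"
```

```text
t 22.375 pos [ 0.497 -0.037  0.238] yaw_axis 26.01 tool 12.27 rad 0.1082 Fopen 0.13 Frad 0.4 Fz 0.26 w 0.07016644724862182
ram px (np.float32(7.02714), np.float64(3.4)) fixed (np.float32(0.825), np.float64(0.0)) max -20.0 33.0 diff 13.5
```

View pics/s5.png

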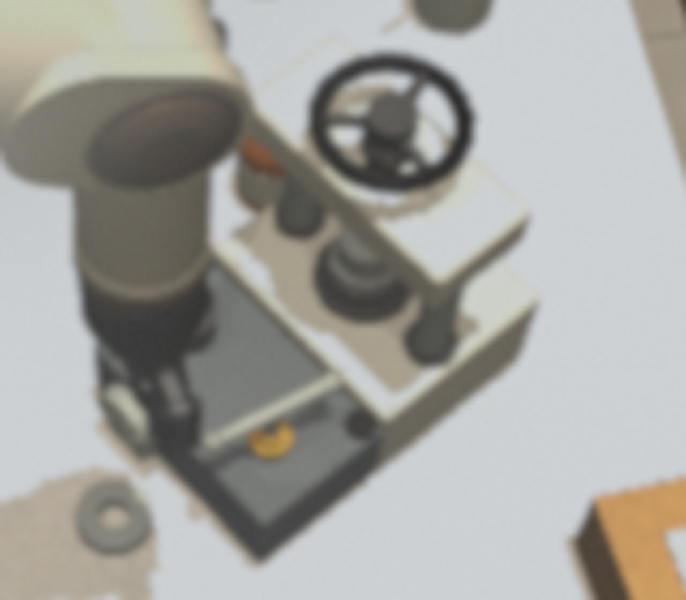

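The scene crop shows the die standing on the lowered ram at (360,270), the bar shut at (210,440)-(340,380), and the arm clear. Handing in.

```bash
python3 -c "
from cell import r
print(r.sign_off())"
```

```text
the job is handed in; nothing more can be done
None
```

I've handed the job in at about 22 s: the ram sank at roughly 8 mm/s (camera estimate) until fully down, the valve is shut hand-tight at about 14 N, the die is still standing on the ram, and the arm is clear; the sign-off returned no verdict.

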